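Load a well plate under the stage clip

TASK

Load the well plate that lies on the plate stage: press the flap of the spring clip down with one fingertip and, keeping it down, push the plate with the other fingertip under the raised jaw until it is fully home against the stop bar. Then let the flap come up so that the jaw rests on the plate, and take the hand away. Only press and push, never pick the plate up, and leave everything else as it lies.

Things in the scene. Friction and masses are not known exactly. Their poses are not given: they have to be found in the camera images.
- stage: Light grey plate stage fixed to the worktop. Origin on the worktop, z up, x = loading direction, roughly away from the robot. Flat deck top at z = 22 mm, x -156 to +108, y -52 to +60 mm. Side rails 8 mm above the deck, inner faces at y = +/-44.5, from a flared mouth at x = -54; stop bar 10 mm high, near face at x = +95. Spring clip along the right side (-y), hinge along x at y = -58, z = 30.
- home (a point): Fixed point on the deck top, in the stage's axes: where the centre of the plate's underside is when the plate is fully home, touching the stop bar (1.5 mm play to each side). The plate's near edge is then 64 mm nearer along the stage's x. Nothing else stands on the deck before that edge.
- clip (a joint): Steel spring clip, a rocker, in rad: 0 = at rest, jaw down; 0.60 = flap fully down on its bump stops, jaw raised. Above about 0.25 the jaw clears the 12 mm plate; with the flap released and the plate beneath, the jaw rests on the plate's top at about 0.22. The spring needs about 2 N on the flap to start, 6 N to hold it fully down, and shuts the clip when the flap is let go.
- nose (a point): Middle of the underside of the clip's jaw, which is 30 mm long along the stage's x (x = +52 to +82) and reaches 10 mm over the plate's right edge (to y = -32). At rest it is 7 mm above the deck and blocks the plate; with the flap fully down it is about 6 mm clear of the plate's top. Moves with the clip.
- flap_mid (a point): Centre of the upper face of the clip's flap, a smooth steel strip 134 mm long (stage x = -148 to -14) by 34 mm wide. At rest it slopes up away from the plate at 34 degrees; fully pressed it is level, face at stage z = 25 mm (3 mm above the deck, 9 mm below the plate's top), y = -66 to -100. A fingertip can slide along it while holding it down. Moves with the clip.
- work_plate: The well plate to load: clear whitish lidded 96-well plate, a flat box 128 mm long (its own y, along the stage's x), 86 mm wide (its own x), 12 mm thick, about 55 g. Origin at the centre of its underside. It starts flat on the deck with its front between the rails, short of the jaw, 50 to 75 mm before home.
- spare_plate: second well plate, same kind as the first, 128 x 86 x 12 mm, lying on the worktop left of the stage; leave it alone. Origin at the centre of its underside.
- vial_a: amber screw vial, 24 mm across, 54 mm tall, standing right of the stage; leave it alone. Origin at the centre of its underside.
- vial_b: another amber screw vial, 24 x 54 mm, standing right of the stage farther back; leave it alone. Origin at the centre of its underside.
- pen: black marker pen, 138 x 13 mm, lying on the worktop in front of the stage; leave it alone. Origin at the centre of its underside.
- timer_box: bench timer, 66 x 68 x 21 mm, lying left of the stage behind the second plate; leave it alone. Origin at the centre of its underside.
- cutter: hand tube cutter with black and orange grips, 141 x 48 x 19 mm, lying well to the right of the stage; leave it alone. Origin at the centre of its underside.
- bench_bottle: glass reagent bottle with a blue cap, 80 mm across, 141 mm tall, standing well to the right of the stage; leave it alone. Origin at the centre of its underside.

How it is judged:
On the way, in this order (a step that is already met when the one before it is completed fails the run):
1. the clip is held open while the plate is still short of the jaw (value of joint clip above 0.3 rad and x of work_plate in the frame of stage below 0.001 m), for 0.1 s.
2. the plate is home against the stop while the clip is still held open (value of joint clip above 0.3 rad and x of work_plate in the frame of stage between 0.027 and 0.035 m and y of work_plate in the frame of stage between -0.004 and 0.004 m), for 0.1 s.
At the end, for the whole second after the job is handed in: The plate lies flat on the deck, within 4 mm of its home position against the stop bar (along and across) and within 0.04 rad of straight, at rest, with the released clip's jaw resting on its top (clip between 0.17 and 0.28 rad) (x of work_plate in the frame of stage between 0.027 and 0.035 m and y of work_plate in the frame of stage between -0.004 and 0.004 m and value of joint clip between 0.17 and 0.28 rad and velocity of joint clip below 0.1 rad/s and z of work_plate in the frame of stage between 0.018 and 0.025 m and angle between the y axis of work_plate and the x axis of stage, either way round below 0.04 rad and angle between work_plate's own z axis and vertical below 0.04 rad and linear speed of work_plate below 0.01 m/s); the robot touches nothing.
It fails at once if the plate is lifted more than 8 mm off the deck or tipped (z of work_plate in the frame of stage above 0.03 m or angle between work_plate's own z axis and vertical above 0.2 rad).
It fails at once if something else on the worktop is moved more than 15 mm or tipped (distance of any of spare_plate, vial_a, vial_b, pen, timer_box, cutter, bench_bottle from where it was at the start of the episode above 0.015 m or angle between any of vial_a, vial_b, bench_bottle's own z axis and vertical above 0.5 rad).
It also fails if it takes over 42 s, if anything falls off the work surface, if the arm or the gripper's body presses on something with over 40 N, if the wrist force passes 120 N, or if a joint passes its speed limit or range.

ROBOT

A 6-joint arm with a two-finger parallel gripper is mounted at the origin on a cart in front of the work surface, level with it; the furniture and walls round the work are solid. World frame = base frame: x ahead of the robot, y to its left, z up, the work surface at z = 0. Lengths are in m, angles in rad, forces in N, time in s.
With the tool pointing down it reaches from about 0.35 to 0.775 m from the base axis. Payload 5.5 kg.
Tool frame: the origin (TCP) lies on the mounting face of the last link; the fingertips stand 173 mm ahead of it and the grasp point (between the pads) lies 155 mm ahead of it; z points along the fingers, y is the direction in which the jaws open and shut (so a half turn about z gives the same grasp; the last joint's range is limited). The gripper opens to 85 mm and grips with 20 to 120 N. Pads are 22 mm wide; open, the fingers measure 114 mm over their backs; the gripper's body (76 mm by 85 mm) begins 54 mm behind the grasp point. The pads swing forward as they close: fully open they stand 13 mm farther back than shut.
Start: joints at [1.119, 0.313, 0.046, 1.304, 0, 1.431], TCP at [0.176, 0.547, 0.405] pointing down, gripper open.
Joint ranges: [-2.76, 2.76], [-0.86, 1.69], [-1.03, 1.26], [-2.2, 2.34], [-1.47, 1.5], [-3.14, 3.14]. Speed limits (rad/s): [2.57, 2.57, 3.14, 3.14, 3.14, 3.14].

INTERFACE

Orientations are given as a unit quaternion [w, x, y, z].
In Python, from workcell import * gives the robot as it stands. The module is installed in compiled form; this text tells all that it offers.
- The arm moves only by the shell command python3 -m crank 'ROWS' [FORCE]. ROWS is JSON, a list of rows, each a list of 7 numbers: the shift along the tool's x, y, z in mm, then the turn, a rotation vector about the tool's x, y, z in degrees, then the opening, from 0 (shut) to 1 (fully open). A call has exactly 8 rows; each row shifts and turns the commanded pose from where the row before left it, along the tool's axes as they then stand; what a row does not reach is not made up. A row lasts 1/8 s, in which the tool goes at most 62.5 mm and 10.7 degrees, less where a joint would pass 70% of its speed; a pose out of reach is approached as far as the arm can. A call with a gripper value outside its range is refused whole. The fingers move at their own pace and stop on an object; FORCE is the grip in N (left out, the last holds). Time passes only in rows, so rows that do not move let the fingers close, or fill a call up. It gives the time, the measured TCP pose, the force and the opening at its end, in the units of the state.
- get_state(): the state, without advancing time (a new reading comes with each control period).
- read_camera(name): name is "scene" or "top"; returns the picture (420x560x3 uint8, blue, green, red); there is no depth.
- calibration(name): a dict with "fx", "fy", "cx", "cy" (pixels), "extrinsics" (4x4, takes a point from world to camera coordinates). Camera axes: x right, y down, z forward; pixel columns grow to the right and rows downward; lengths in m; the calibration is good to about 2 mm. A picture is of the moment at which its call begins. calibration takes no time and is no camera call.
- hand_in(): hands the job in, once; it reports no verdict.
The state is a dict: "clock": time; "joint_pos": joint angles; "qvel": joint speeds; "tau": joint torques, N m; "tcp_pos": TCP position; "orientation": TCP orientation; "wrist_force": force on the tool from outside, world axes, zero at the start; "ft_torque": the same for the moment, N m; "finger_gap": finger opening in m.
Only numpy, scipy, OpenCV 4.12 (cv2) and the standard library are available. Lean on these libraries where they do the work, as an engineer would, in place of code of your own. Each camera call takes 0.05 s, during which the arm holds its last target.

## Working session

There is one attempt and no reset: what is moved stays moved. The work goes in short steps, Python scripts to look and compute and a shell command to move; the robot and the scene stay as the last step left them, time stands still between calls to the robot, and variables do not carry over. Pictures are saved under pics/ and viewed, and the job is handed in when it is done.

```bash
mkdir -p pics
python3 - <<'E'
from workcell import *
import cv2
for n in("scene","top"):
    cv2.imwrite(f"pics/{n}0.png",read_camera(n)); c=calibration(n); print(n,c)
print(get_state())
E
```

```text
scene {'fx': 472.99031908962235, 'fy': 472.99031908962235, 'cx': 281.67283684292494, 'cy': 212.82232552721706, 'extrinsics': array([[ 0.47185907, -0.88158644, -0.01242461, -0.34539956],
       [-0.41827053, -0.21142472, -0.88337384,  0.24794579],
       [ 0.77614353,  0.42202481, -0.4685043 ,  0.84435407],
       [ 0.        ,  0.        ,  0.        ,  1.        ]])}
top {'fx': 430.93410493641716, 'fy': 430.93410493641716, 'cx': 283.2470102868415, 'cy': 212.55023150655066, 'extrinsics': array([[ 0.02058461, -0.99973952,  0.00985737, -0.08331333],
       [-0.99096424, -0.02170897, -0.13235785,  0.54832761],
       [ 0.13253737, -0.00704377, -0.99115298,  1.04146526],
       [ 0.        ,  0.        ,  0.        ,  1.        ]])}
{'clock': 0.1, 'joint_pos': array([ 1.11938003e+00,  3.13909298e-01,  4.50934710e-02,  1.30361297e+00,
       -1.24746528e-05,  1.43117613e+00]), 'qvel': array([-6.08528618e-04, -9.56366112e-04,  4.44474991e-03,  1.33737875e-03,
        5.61014164e-06, -1.58378051e-03]), 'tau': array([ 3.59009093e-03, -4.81726527e+01,  2.99243331e+01,  1.27465610e-02,
       -1.07879255e-04, -9.25518968e-07]), 'tcp_pos': array([0.17633434, 0.54710517, 0.40390729]), 'orientation': array([-2.31749937e-04,  1.55267263e-01,  9.87872163e-01, -7.82669279e-04]), 'wrist_force': array([ 0.21340117, -0.69398398, -0.31745671]), 'ft_torque': array([ 0.02680461, -0.00190921,  0.00488195]), 'finger_gap': 0.08538870638165312}
```

View pics/scene0.png

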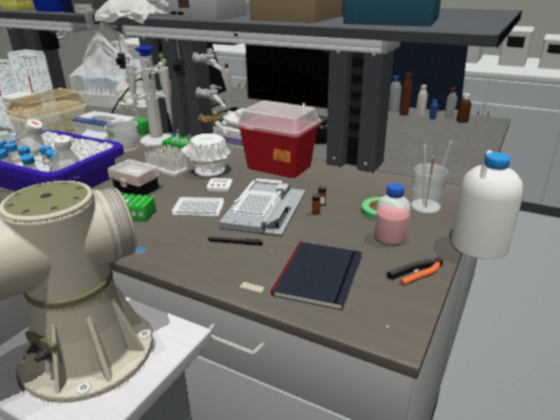

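View pics/top0.png

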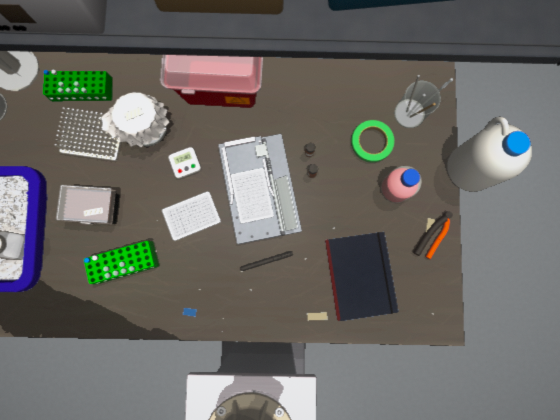

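Run:
```python
import cv2
a=cv2.imread("pics/top0.png")[130:250,210:330]
cv2.imwrite("pics/topc.png",cv2.resize(a,None,fx=5,fy=5,interpolation=cv2.INTER_CUBIC))
a=cv2.imread("pics/scene0.png")[170:250,210:330]
cv2.imwrite("pics/scenec.png",cv2.resize(a,None,fx=6,fy=6,interpolation=cv2.INTER_CUBIC))
```

```text
(no output)
```

View pics/topc.png

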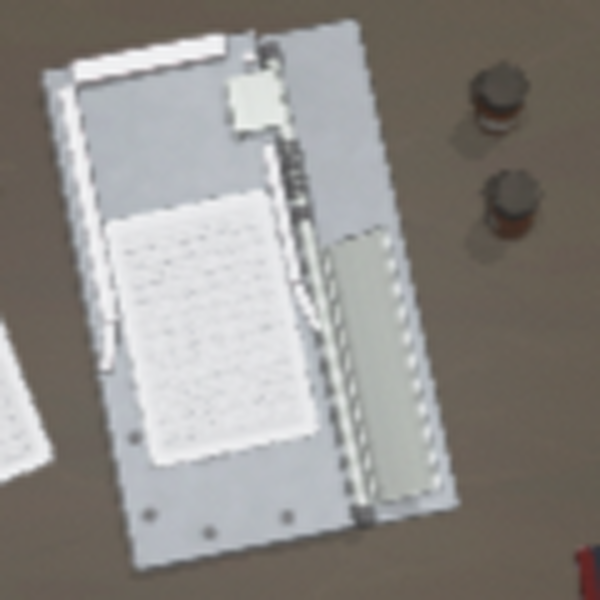

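View pics/scenec.png

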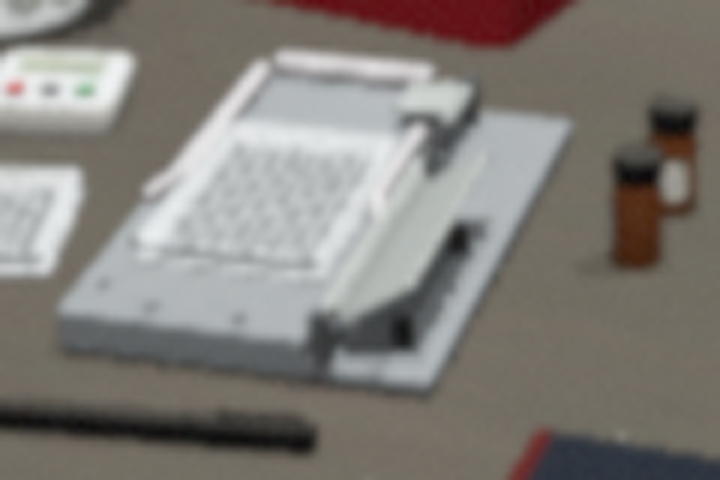

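```bash
cat > h.py <<'E'
from workcell import *
import numpy as np, cv2
def ray(n,u,v,z):
    c=calibration(n);E=np.array(c["extrinsics"]);R=E[:3,:3];o=-R.T@E[:3,3]
    d=R.T@np.array([(u-c["cx"])/c["fx"],(v-c["cy"])/c["fy"],1]);return o+d*(z-o[2])/d[2]
def proj(n,p):
    c=calibration(n);E=np.array(c["extrinsics"]);q=E[:3,:3]@p+E[:3,3];return np.array([c["fx"]*q[0]/q[2]+c["cx"],c["fy"]*q[1]/q[2]+c["cy"]])
E
python3 - <<'E'
from h import *
T=lambda u,v,z:ray("top",u/5+210-.4,v/5+130-.4,z)
P={"dNL":(135,568,.022),"dFL":(43,72,.022),"dFR":(357,20,.022),"dNR":(458,505,.022),"pNL":(152,467,.034),"pNR":(318,430,.034),"pFL":(105,222,.034),"pFR":(265,190,.034),
"sL":(78,82,.032),"sR":(225,57,.032)}
W={}
for k,a in P.items(): W[k]=T(*a); print(k,W[k].round(4))
d=lambda a,b:(np.linalg.norm(W[b]-W[a]).round(4),np.degrees(np.arctan2(*(W[b]-W[a])[[1,0]])).round(2))
for a,b in[("dNL","dFL"),("dNR","dFR"),("dNL","dNR"),("pNL","pFL"),("pNR","pFR"),("pNL","pNR"),("pFL","pFR"),("sL","sR")]:print(a,b,d(a,b))
# contour-based
im=cv2.imread("pics/top0.png")[130:250,210:330]; hsv=cv2.cvtColor(im,cv2.COLOR_BGR2HSV)
m=((hsv[...,2]>105)&(hsv[...,0]>60)|(hsv[...,2]>150)).astype(np.uint8)*255
n,l,s,_=cv2.connectedComponentsWithStats(m); print(s)
i=1+np.argmax(s[1:,4]);c=max(cv2.findContours((l==i).astype(np.uint8),cv2.RETR_EXTERNAL,2)[0],key=cv2.contourArea)
b=cv2.boxPoints(cv2.minAreaRect(c)); print(b)
for q in b: print(ray("top",q[0]+210,q[1]+130,.022).round(4))
cam=calibration("top")["extrinsics"];print(-np.array(cam)[:3,:3].T@np.array(cam)[:3,3])
E
```

```text
dNL [0.4718 0.0437 0.022 ]
dFL [0.7272 0.1003 0.022 ]
dFR [ 0.7589 -0.0616  0.022 ]
dNR [ 0.507 -0.118  0.022]
pNL [0.5217 0.0358 0.034 ]
pNR [ 0.5421 -0.0467  0.034 ]
pFL [0.6461 0.0639 0.034 ]
pFR [ 0.6645 -0.0168  0.034 ]
sL [0.7194 0.0806 0.032 ]
sR [0.7344 0.0057 0.032 ]
dNL dFL (np.float64(0.2616), np.float64(12.48))
dNR dFR (np.float64(0.2582), np.float64(12.61))
dNL dNR (np.float64(0.1655), np.float64(-77.72))
pNL pFL (np.float64(0.1275), np.float64(12.7))
pNR pFR (np.float64(0.126), np.float64(13.71))
pNL pNR (np.float64(0.085), np.float64(-76.08))
pFL pFR (np.float64(0.0827), np.float64(-77.11))
sL sR (np.float64(0.0764), np.float64(-78.68))
[[   0    0  120  120 7663]
 [   8    4   84  110 6542]
 [   0   64   11   33  195]]
[[  6.881665   13.284027 ]
 [ 71.558044    0.6299515]
 [ 91.20074   101.02593  ]
 [ 26.52436   113.68001  ]]
[0.7291 0.1037 0.022 ]
[ 0.767  -0.0629  0.022 ]
[ 0.5059 -0.118   0.022 ]
[0.4706 0.0439 0.022 ]
[ 0.40705496 -0.06405216  1.10564811]
```

```bash
cat >> h.py <<'E'
from scipy.spatial.transform import Rotation as Ro
YAW=np.radians(12.45); O=np.array([.636,.0195,0]); RS=Ro.from_euler("z",YAW).as_matrix()
RT=RS@np.diag([-1,1,-1.])
def st(p): return RS.T@(np.asarray(p)-O)
def w(p): return O+RS@np.asarray(p)
def goal(x,y,ztip,tip=.173):
    s=get_state();q=s["orientation"];R=Ro.from_quat([q[1],q[2],q[3],q[0]])
    rv=np.degrees((R.inv()*Ro.from_matrix(RT)).as_rotvec())
    t=w([x,y,ztip+tip]); 
    print("clock",s["clock"],"stage tcp",(st(s["tcp_pos"])*1e3).round(1),"F(stage)",(RS.T@s["wrist_force"]).round(2),"gap",round(s["finger_gap"],4))
    print("rot",rv.round(2),"shift in final axes",(RT.T@(t-s["tcp_pos"])*1e3).round(1),"shift now axes",(R.as_matrix().T@(t-s["tcp_pos"])*1e3).round(1))
E
python3 - <<'E'
from h import *
goal(-.132,-.0415,.12)
E
```

```text
clock 0.1 stage tcp [-335.1  614.3  403.9] F(stage) [ 0.06 -0.72 -0.32] gap 0.0854
rot [ -0.09  -0.04 -30.31] shift in final axes [-203.1 -655.8  110.9] shift now axes [-506.4 -463.4  111.5]
```

```bash
python3 -m crank '[[0,0,0,0,0,-10.1,0.8],[0,0,0,0,0,-10.1,0.8],[0,0,0,0,0,-10.1,0.8],[-15,-50,0,0,0,0,0.8],[-15,-50,0,0,0,0,0.8],[-15,-50,0,0,0,0,0.8],[-15,-50,0,0,0,0,0.8],[-15,-50,0,0,0,0,0.8]]'; python3 -m crank '[[-15,-50,0,0,0,0,0.8],[-15,-50,0,0,0,0,0.8],[-15,-50,0,0,0,0,0.8],[-15,-50,0,0,0,0,0.8],[-15,-50,0,0,0,0,0.8],[-15,-50,0,0,0,0,0.8],[-15,-50,0,0,0,0,0.8],[0,0,0,0,0,0,0.8]]'; python3 -c "
from h import *
goal(-.132,-.0415,.12)"
```

```text
clock: 1.1
tcp_pos: [0.3039, 0.3178, 0.4045]
orientation: [-0.0, -0.109, 0.994, -0.0]
wrist_force: [1.0, 0.8, 0.1]
finger_gap: 0.0683
clock: 2.1
tcp_pos: [0.4828, -0.0027, 0.404]
orientation: [-0.0, -0.106, 0.994, -0.0]
wrist_force: [-0.2, -0.2, 0.3]
finger_gap: 0.0682
clock 2.1 stage tcp [-154.4   11.4  404. ] F(stage) [-0.23 -0.15  0.29] gap 0.0682
rot [-0.02 -0.02 -0.3 ] shift in final axes [-22.4 -52.9 111. ] shift now axes [-22.7 -52.7 111. ]
```

```bash
python3 -m crank '[[-10,-26,0,0,0,-0.3,0.8],[-10,-26,0,0,0,0,0.8],[0,-1,30,0,0,0,0.8],[0,0,30,0,0,0,0.8],[0,0,30,0,0,0,0.8],[0,0,30,0,0,0,0.8],[0,0,11,0,0,0,0.8],[0,0,0,0,0,0,0.8]]'; python3 -c "
from h import *
for n in('top','scene'):
    a=read_camera(n); a=a[120:260,200:340] if n=='top' else a[100:250,200:340]
    cv2.imwrite(f'pics/{n}1.png',cv2.resize(a,None,fx=4,fy=4,interpolation=cv2.INTER_CUBIC))
goal(-.132,-.0415,.09)"
```

```text
clock: 3.1
tcp_pos: [0.512, -0.0466, 0.2733]
orientation: [-0.001, -0.111, 0.994, 0.0]
wrist_force: [0.3, -0.2, 0.4]
finger_gap: 0.0687
clock 3.2 stage tcp [-134.6  -38.4  274.7] F(stage) [ 0.07 -0.03 -0.09] gap 0.0685
rot [-0.03  0.08  0.31] shift in final axes [-2.6 -3.1 11.7] shift now axes [-2.5 -3.1 11.7]
```

View pics/scene1.png

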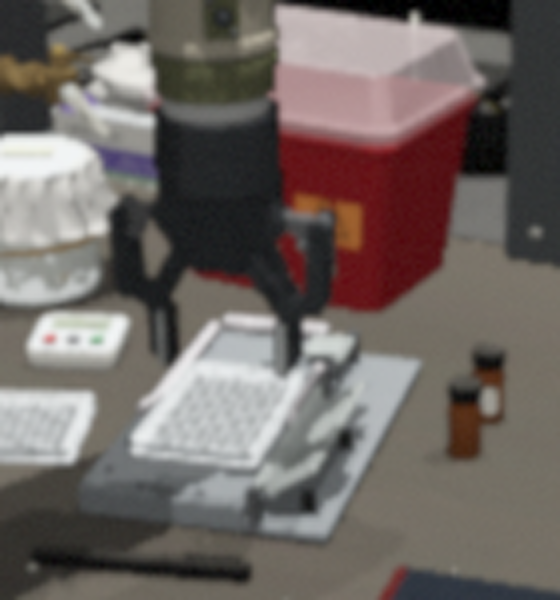

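View pics/top1.png

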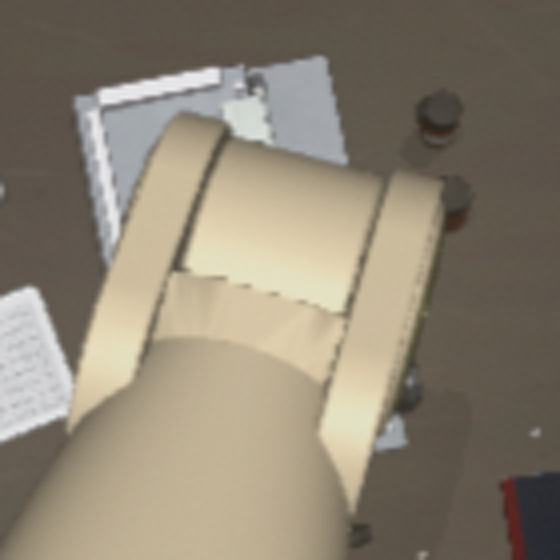

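```bash
python3 -c "
from h import *
for tip in(.173,.160):
  for sx in(-1,1):
    for dy in(-.0485,-.034,.034,.0485): print(tip,sx,dy,((proj('scene',w([-.1346+sx*.011,-.0384+dy,.2747-tip]))-[200,100]+.4)*4).round(0))
"
```

```text
0.173 -1 -0.0485 [296. 394.]
0.173 -1 -0.034 [274. 392.]
0.173 -1 0.034 [169. 380.]
0.173 -1 0.0485 [147. 377.]
0.173 1 -0.0485 [306. 379.]
0.173 1 -0.034 [284. 376.]
0.173 1 0.034 [181. 365.]
0.173 1 0.0485 [159. 363.]
0.16 -1 -0.0485 [296. 375.]
0.16 -1 -0.034 [273. 372.]
0.16 -1 0.034 [168. 361.]
0.16 -1 0.0485 [146. 358.]
0.16 1 -0.0485 [306. 360.]
0.16 1 -0.034 [284. 357.]
0.16 1 0.034 [180. 346.]
0.16 1 0.0485 [158. 344.]
```

```bash
python3 -m crank '[[0,-3,15,0,0,0.3,0.8],[0,0,15,0,0,0,0.8],[0,0,10,0,0,0,0.8],[0,0,10,0,0,0,0.8],[0,0,10,0,0,0,0.8],[0,0,8,0,0,0,0.8],[0,0,0,0,0,0,0.8],[0,0,0,0,0,0,0.8]]'; python3 -c "
from h import *
a=read_camera('scene')[130:250,200:320]
cv2.imwrite(f'pics/s2.png',cv2.resize(a,None,fx=5,fy=5,interpolation=cv2.INTER_CUBIC))
goal(-.132,-.0415,.025,.163)"
```

```text
clock: 4.2
tcp_pos: [0.513, -0.0499, 0.2058]
orientation: [-0.0, -0.108, 0.994, 0.0]
wrist_force: [-1.6, 1.7, 1.6]
finger_gap: 0.0681
clock 4.25 stage tcp [-135.1  -41.2  205.9] F(stage) [-1.19  2.66  1.05] gap 0.0683
rot [ 0.05 -0.   -0.01] shift in final axes [-3.1 -0.3 17.9] shift now axes [-3.1 -0.3 17.9]
```

View pics/s2.png

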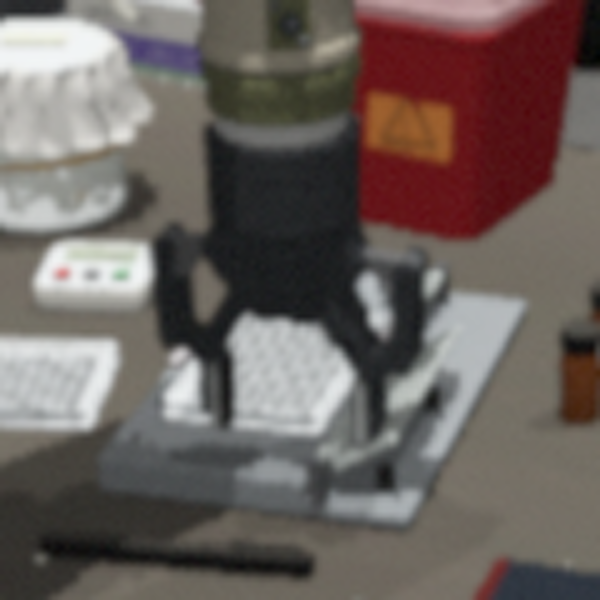

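```bash
python3 -m crank '[[0,0,3,0,0,0,0.8],[0,0,3,0,0,0,0.8],[0,0,3,0,0,0,0.8],[0,0,2,0,0,0,0.8],[0,0,2,0,0,0,0.8],[0,0,0,0,0,0,0.8],[0,0,0,0,0,0,0.8],[0,0,0,0,0,0,0.8]]'; python3 -c "
from h import *
goal(-.132,-.0415,.025,.163)"
```

```text
clock: 5.25
tcp_pos: [0.5135, -0.0506, 0.193]
orientation: [0.0, -0.108, 0.994, -0.001]
wrist_force: [-1.1, -1.8, 5.9]
finger_gap: 0.0682
clock 5.25 stage tcp [-134.7  -42.   193. ] F(stage) [-1.42 -1.57  5.85] gap 0.0682
rot [-0.07  0.04 -0.04] shift in final axes [-2.7  0.5  5. ] shift now axes [-2.7  0.5  5. ]
```

```bash
python3 -m crank '[[0,0,1,0,0,0,0.8],[0,0,1,0,0,0,0.8],[0,0,1,0,0,0,0.8],[0,0,0,0,0,0,0.8],[0,0,0,0,0,0,0.8],[0,0,0,0,0,0,0.8],[0,0,0,0,0,0,0.8],[0,0,0,0,0,0,0.8]]'; python3 -c "
from h import *
a=read_camera('scene')[170:250,210:310]
cv2.imwrite(f'pics/s3.png',cv2.resize(a,None,fx=7,fy=7,interpolation=cv2.INTER_CUBIC))
goal(-.132,-.0415,.025,.163)"
```

```text
clock: 6.25
tcp_pos: [0.5134, -0.0504, 0.1908]
orientation: [0.001, -0.108, 0.994, -0.001]
wrist_force: [-4.0, -0.8, 12.1]
finger_gap: 0.0681
clock 6.3 stage tcp [-134.8  -41.8  190.8] F(stage) [-3.13  0.31 13.23] gap 0.0683
rot [-0.07  0.06 -0.03] shift in final axes [-2.8  0.3  2.8] shift now axes [-2.8  0.3  2.8]
```

View pics/s3.png

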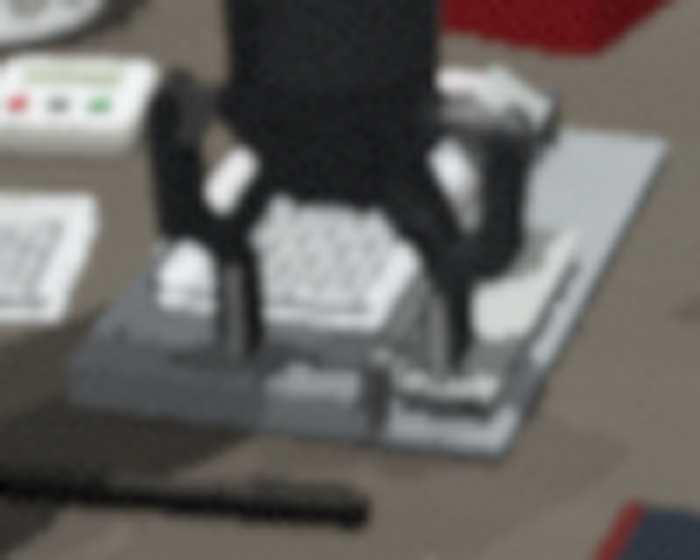

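```bash
python3 -m crank '[[-4,0,-0.5,0,0,0,0.8],[-5,0,0,0,0,0,0.8],[-5,0,0,0,0,0,0.8],[-5,0,0,0,0,0,0.8],[-5,0,0,0,0,0,0.8],[-5,0,0,0,0,0,0.8],[-5,0,0,0,0,0,0.8],[-4,0,0,0,0,0,0.8]]'; python3 -c "
from h import *
a=read_camera('scene')[160:250,210:310]
cv2.imwrite(f'pics/s4.png',cv2.resize(a,None,fx=6,fy=6,interpolation=cv2.INTER_CUBIC))
a=read_camera('top')[120:260,200:340]
cv2.imwrite(f'pics/t4.png',cv2.resize(a,None,fx=4,fy=4,interpolation=cv2.INTER_CUBIC))
goal(-.132,-.0415,.025,.166)"
```

```text
clock: 7.3
tcp_pos: [0.5489, -0.0422, 0.1908]
orientation: [-0.002, -0.108, 0.994, -0.001]
wrist_force: [-9.0, -2.9, 14.8]
finger_gap: 0.0683
clock 7.4 stage tcp [-97.9 -41.5 190.8] F(stage) [-7.15  0.18 13.98] gap 0.0687
rot [-0.04 -0.15 -0.06] shift in final axes [34.1  0.  -0.2] shift now axes [34.1 -0.  -0.1]
```

View pics/s4.png

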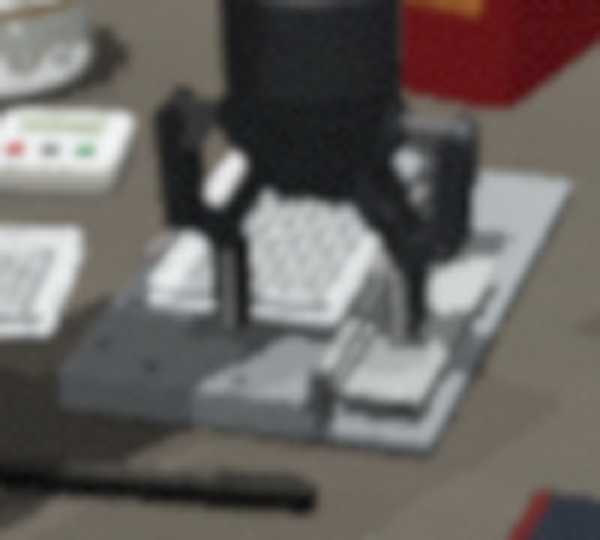

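View pics/t4.png

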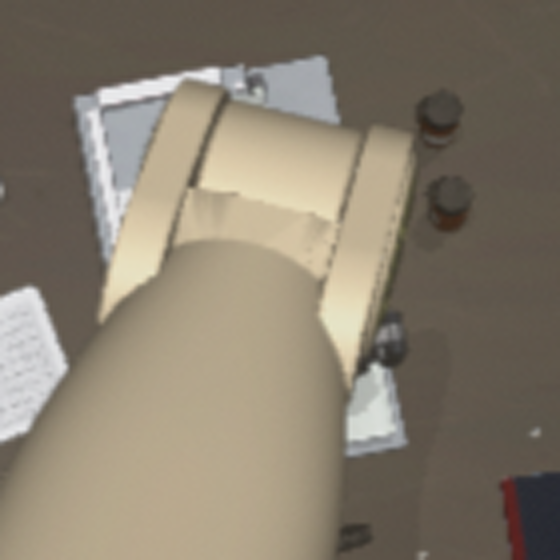

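```bash
python3 -m crank '[[-5,0,-0.3,0,0,0,0.8],[-6,0,0,0,0,0,0.8],[-6,0,0,0,0,0,0.8],[-6,0,0,0,0,0,0.8],[-6,0,0,0,0,0,0.8],[-6,0,0,0,0,0,0.8],[-5,0,0,0,0,0,0.8],[-4,0,0,0,0,0,0.8]]'; python3 -c "
from h import *
a=read_camera('scene')[160:250,210:310]
cv2.imwrite(f'pics/s5.png',cv2.resize(a,None,fx=6,fy=6,interpolation=cv2.INTER_CUBIC))
goal(-.044,-.0415,.025,.166)"
```

```text
clock: 8.4
tcp_pos: [0.5921, -0.0327, 0.1909]
orientation: [-0.002, -0.108, 0.994, -0.0]
wrist_force: [-7.6, -2.0, 11.5]
finger_gap: 0.0686
clock 8.45 stage tcp [-53.7 -41.5 191. ] F(stage) [-6.22 -0.38 10.76] gap 0.0682
rot [-0.02 -0.14 -0.06] shift in final axes [-9.7  0.  -0. ] shift now axes [-9.7  0.  -0. ]
```

View pics/s5.png

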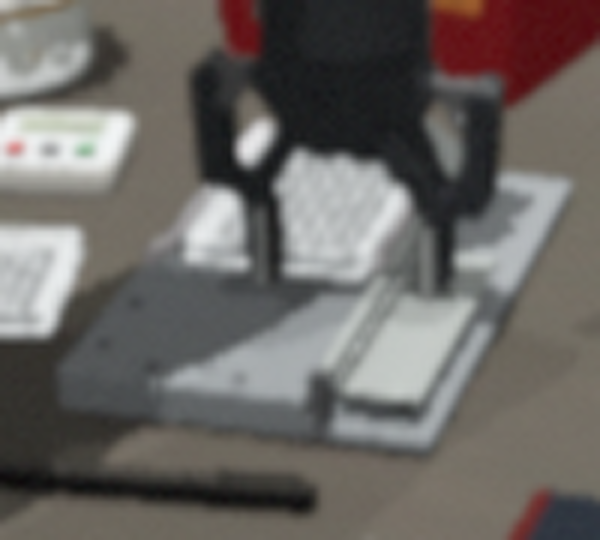

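Flap is level, plate sliding straight. Now slower, watching for the stop.

```bash
python3 -m crank '[[-2,0,0,0,0,0,0.8],[-2,0,0,0,0,0,0.8],[-1,0,0,0,0,0,0.8],[-1,0,0,0,0,0,0.8],[0,0,0,0,0,0,0.8],[0,0,0,0,0,0,0.8],[0,0,0,0,0,0,0.8],[0,0,0,0,0,0,0.8]]'; python3 -c "
from h import *
goal(-.044,-.0415,.025,.166)"
python3 -m crank '[[-1,0,0,0,0,0,0.8],[-1,0,0,0,0,0,0.8],[-1,0,0,0,0,0,0.8],[0,0,0,0,0,0,0.8],[0,0,0,0,0,0,0.8],[0,0,0,0,0,0,0.8],[0,0,0,0,0,0,0.8],[0,0,0,0,0,0,0.8]]'; python3 -c "
from h import *
goal(-.044,-.0415,.025,.166)"
```

```text
clock: 9.45
tcp_pos: [0.5971, -0.0316, 0.1909]
orientation: [-0.003, -0.108, 0.994, -0.001]
wrist_force: [-9.4, -2.0, 14.5]
finger_gap: 0.0681
clock 9.45 stage tcp [-49.  -41.5 190.9] F(stage) [-9.61  0.08 14.52] gap 0.0681
rot [-0.03 -0.29 -0.09] shift in final axes [-5.  -0.  -0.1] shift now axes [-5.  -0.  -0.1]
clock: 10.45
tcp_pos: [0.6009, -0.0308, 0.191]
orientation: [-0.001, -0.108, 0.994, -0.0]
wrist_force: [-7.7, -0.9, 10.9]
finger_gap: 0.0683
clock 10.45 stage tcp [-45.2 -41.5 191. ] F(stage) [-7.7   0.8  10.85] gap 0.0683
rot [-0.02 -0.16 -0.06] shift in final axes [-1.2  0.  -0. ] shift now axes [-1.2  0.  -0. ]
```

```bash
python3 -m crank '[[-1,0,0,0,0,0,0.8],[-0.5,0,0,0,0,0,0.8],[0,0,0,0,0,0,0.8],[0,0,0,0,0,0,0.8],[0,0,0,0,0,0,0.8],[0,0,0,0,0,0,0.8],[0,0,0,0,0,0,0.8],[0,0,0,0,0,0,0.8]]'; python3 -c "
from h import *
goal(-.044,-.0415,.025,.166)"
python3 -m crank '[[-1,0,0,0,0,0,0.8],[-0.5,0,0,0,0,0,0.8],[0,0,0,0,0,0,0.8],[0,0,0,0,0,0,0.8],[0,0,0,0,0,0,0.8],[0,0,0,0,0,0,0.8],[0,0,0,0,0,0,0.8],[0,0,0,0,0,0,0.8]]'; python3 -c "
from h import *
goal(-.044,-.0415,.025,.166)
for n in('top','scene'):
    a=read_camera(n); a=a[120:260,200:340] if n=='top' else a[140:250,200:340]
    cv2.imwrite(f'pics/{n}6.png',cv2.resize(a,None,fx=5,fy=5,interpolation=cv2.INTER_CUBIC))
"
```

```text
clock: 11.45
tcp_pos: [0.6014, -0.0306, 0.1909]
orientation: [-0.003, -0.108, 0.994, -0.001]
wrist_force: [-10.5, -3.7, 14.4]
finger_gap: 0.0682
clock 11.45 stage tcp [-44.6 -41.5 190.9] F(stage) [-11.03  -1.35  14.36] gap 0.0682
rot [-0.03 -0.31 -0.09] shift in final axes [-0.6 -0.  -0.1] shift now axes [-0.6 -0.  -0.1]
clock: 12.45
tcp_pos: [0.6033, -0.0303, 0.191]
orientation: [-0.002, -0.108, 0.994, -0.0]
wrist_force: [-9.4, -2.6, 11.9]
finger_gap: 0.0682
clock 12.45 stage tcp [-42.7 -41.5 191. ] F(stage) [-9.73 -0.53 11.95] gap 0.0682
rot [-0.03 -0.24 -0.07] shift in final axes [ 1.3  0.  -0. ] shift now axes [ 1.3  0.  -0. ]
```

View pics/scene6.png

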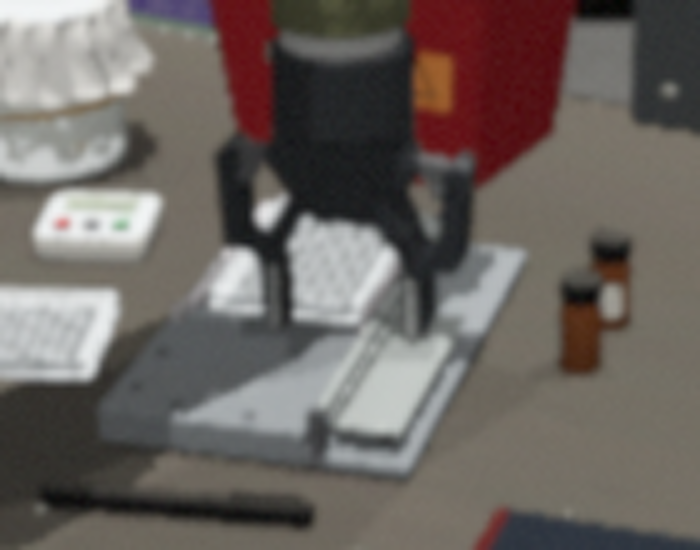

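View pics/top6.png

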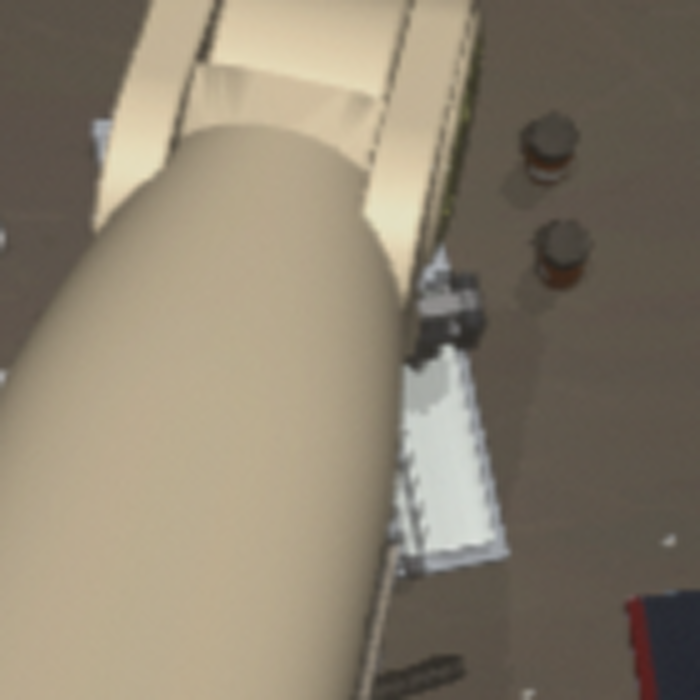

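```bash
python3 -m crank '[[-1,0,0,0,0,0,0.8],[-0.5,0,0,0,0,0,0.8],[0,0,0,0,0,0,0.8],[0,0,0,0,0,0,0.8],[0,0,0,0,0,0,0.8],[0,0,0,0,0,0,0.8],[0,0,0,0,0,0,0.8],[0,0,0,0,0,0,0.8]]'; python3 -c "
from h import *
goal(-.044,-.0415,.025,.166)"
python3 -m crank '[[-1,0,0,0,0,0,0.8],[-0.5,0,0,0,0,0,0.8],[0,0,0,0,0,0,0.8],[0,0,0,0,0,0,0.8],[0,0,0,0,0,0,0.8],[0,0,0,0,0,0,0.8],[0,0,0,0,0,0,0.8],[0,0,0,0,0,0,0.8]]'; python3 -c "
from h import *
goal(-.044,-.0415,.025,.166)"
```

```text
clock: 13.55
tcp_pos: [0.6037, -0.0301, 0.1909]
orientation: [-0.003, -0.108, 0.994, -0.001]
wrist_force: [-12.7, -3.5, 17.1]
finger_gap: 0.0684
clock 13.55 stage tcp [-42.2 -41.5 190.9] F(stage) [-13.11  -0.7   17.06] gap 0.0684
rot [-0.03 -0.39 -0.09] shift in final axes [ 1.8 -0.  -0.1] shift now axes [ 1.8 -0.  -0.1]
clock: 14.55
tcp_pos: [0.6042, -0.0299, 0.1909]
orientation: [-0.005, -0.108, 0.994, -0.001]
wrist_force: [-15.7, -4.2, 19.8]
finger_gap: 0.0684
clock 14.55 stage tcp [-41.7 -41.4 190.9] F(stage) [-16.23  -0.75  19.83] gap 0.0684
rot [-0.04 -0.54 -0.1 ] shift in final axes [ 2.3 -0.1 -0.1] shift now axes [ 2.3 -0.1 -0.1]
```

```bash
python3 -m crank '[[-1,0,0,0,0,0,0.8],[-1,0,0,0,0,0,0.8],[0,0,0,0,0,0,0.8],[0,0,0,0,0,0,0.8],[0,0,0,0,0,0,0.8],[0,0,0,0,0,0,0.8],[0,0,0,0,0,0,0.8],[0,0,0,0,0,0,0.8]]'; python3 -c "
from h import *
goal(-.044,-.0415,.025,.166)
a=read_camera('scene')[150:230,210:310]
cv2.imwrite(f'pics/s7.png',cv2.resize(a,None,fx=7,fy=7,interpolation=cv2.INTER_CUBIC))
for x in(-.037,-.033,-.029,-.025):
  print(x,[((proj('scene',w([x,y,.034]))-[210,150]+.4)*7).round(0) for y in(.043,-.043)])
"
```

```text
clock: 15.55
tcp_pos: [0.605, -0.0297, 0.1908]
orientation: [-0.006, -0.108, 0.994, -0.001]
wrist_force: [-21.4, -6.2, 22.8]
finger_gap: 0.0683
clock 15.55 stage tcp [-40.9 -41.3 190.8] F(stage) [-22.22  -1.44  22.84] gap 0.0683
rot [-0.05 -0.74 -0.09] shift in final axes [ 3.1 -0.2 -0.2] shift now axes [ 3.1 -0.2 -0.1]
-0.037 [array([215., 340.]), array([423., 364.])]
-0.033 [array([219., 336.]), array([426., 360.])]
-0.029 [array([222., 332.]), array([429., 355.])]
-0.025 [array([226., 327.]), array([432., 351.])]
```

View pics/s7.png

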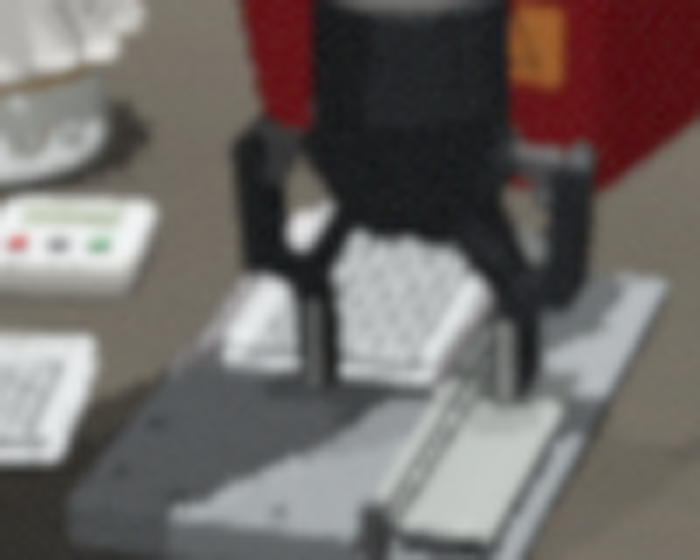

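```bash
python3 -m crank '[[2,0,0,0,0,0,0.8],[2,0,0,0,0,0,0.8],[3,0,0,0,0,0,0.8],[3,0,0,0,0,0,0.8],[3,0,0,0,0,0,0.8],[3,0,0,0,0,0,0.8],[0,0,0,0,0,0,0.8],[0,0,0,0,0,0,0.8]]'; python3 -c "
from h import *
goal(-.044,-.0415,.025,.166)
a=read_camera('scene')[150:230,210:310]
cv2.imwrite(f'pics/s8.png',cv2.resize(a,None,fx=7,fy=7,interpolation=cv2.INTER_CUBIC))
"
```

```text
clock: 16.6
tcp_pos: [0.5962, -0.0322, 0.1919]
orientation: [0.003, -0.109, 0.994, -0.0]
wrist_force: [4.4, 0.6, 6.5]
finger_gap: 0.0684
clock 16.6 stage tcp [-50.  -41.9 191.9] F(stage) [ 4.44 -0.33  6.49] gap 0.0684
rot [-0.05  0.35  0.03] shift in final axes [-6.   0.4  0.9] shift now axes [-6.   0.4  1. ]
```

View pics/s8.png

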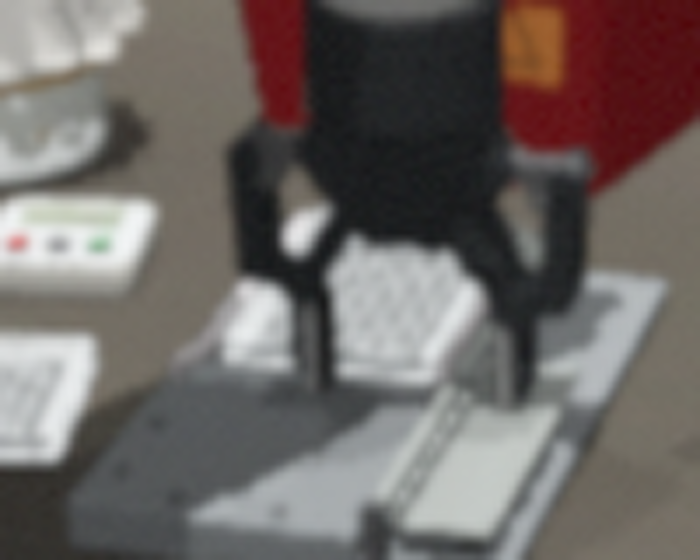

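```bash
python3 -m crank '[[0,0,-3,0,0,0,0.8],[0,0,-4,0,0,0,0.8],[0,0,-5,0,0,0,0.8],[0,0,-5,0,0,0,0.8],[0,0,-6,0,0,0,0.8],[0,0,-10,0,0,0,0.8],[0,0,-20,0,0,0,0.8],[0,0,-30,0,0,0,0.8]]'; python3 -m crank '[[0,0,-50,0,0,0,0.8],[0,0,-40,0,0,0,0.8],[0,50,0,0,0,0,0.8],[0,50,0,0,0,0,0.8],[10,50,0,0,0,0,0.8],[10,50,0,0,0,0,0.8],[10,50,0,0,0,0,0.8],[10,50,0,0,0,0,0.8]]';  python3 -m crank '[[20,50,0,0,0,0,0.8],[20,50,0,0,0,0,0.8],[20,50,0,0,0,0,0.8],[20,50,0,0,0,0,0.8],[0,50,0,0,0,0,0.8],[0,0,0,0,0,0,0.8],[0,0,0,0,0,0,0.8],[0,0,0,0,0,0,0.8]]'; python3 -c "
from h import *
for n in('top','scene'):
    a=read_camera(n);cv2.imwrite(f'pics/{n}9raw.png',a); a=a[130:250,210:330] if n=='top' else a[170:250,210:330]
    cv2.imwrite(f'pics/{n}9.png',cv2.resize(a,None,fx=5,fy=5,interpolation=cv2.INTER_CUBIC))
"
```

```text
clock: 17.65
tcp_pos: [0.5936, -0.0322, 0.2736]
orientation: [-0.001, -0.108, 0.994, 0.0]
wrist_force: [0.4, 0.1, 0.6]
finger_gap: 0.0683
clock: 18.65
tcp_pos: [0.4895, 0.2534, 0.3641]
orientation: [0.0, -0.108, 0.994, 0.0]
wrist_force: [0.3, 0.6, -0.2]
finger_gap: 0.0682
clock: 19.65
tcp_pos: [0.359, 0.4779, 0.3637]
orientation: [-0.0, -0.108, 0.994, -0.0]
wrist_force: [-0.7, -0.6, -0.4]
finger_gap: 0.0686
```

View pics/top9.png

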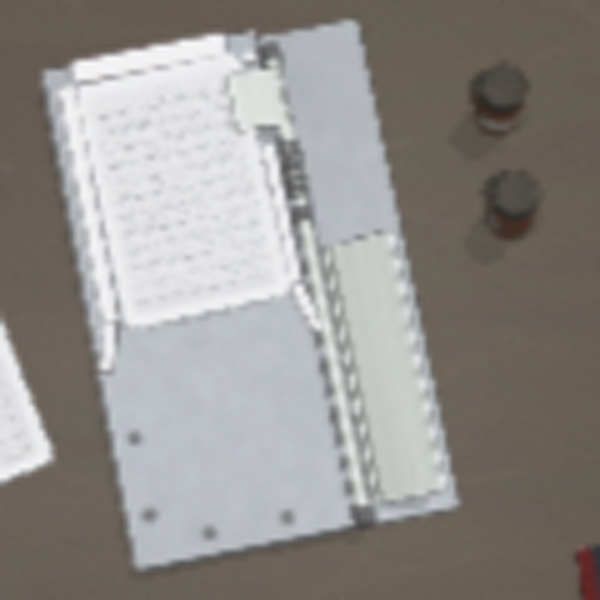

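View pics/scene9.png

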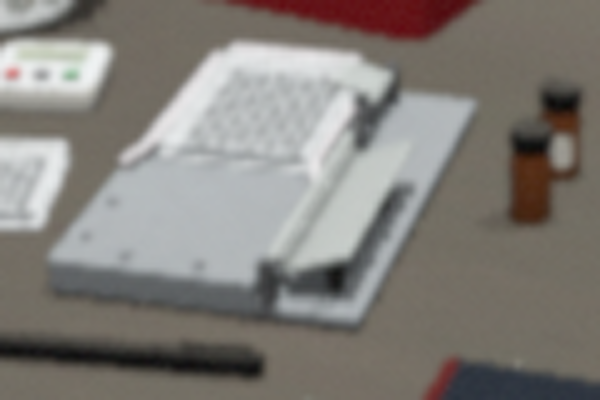

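```bash
python3 -c "
from h import *
T=lambda u,v,z:ray('top',u/5+210-.4,v/5+130-.4,z)
a=T(130,326,.034);b=T(298,293,.034);print(st(a),st(b)); d=st(b)-st(a);print(np.arctan2(d[0],-d[1]))
print(get_state()['wrist_force'],np.abs(get_state()['qvel']).max())
x=cv2.imread('pics/top0.png').astype(int);y=cv2.imread('pics/top9raw.png').astype(int)
m=(abs(x-y).max(2)>40).astype('uint8')
for s in cv2.connectedComponentsWithStats(m)[2][1:]:
  if s[4]>12: print(s)
"
```

```text
[-0.03571199  0.03841536  0.034     ] [-0.03550372 -0.04786784  0.034     ]
0.0024138425301206954
[-0.42192361 -0.19381139  0.10418241] 0.0025185432133037686
[225 141  39  33 645]
[235 189  38  34 203]
[  0 239   2   9  13]
[  61  254   99   76 2417]
[  0 277  37  16 462]
[  0 282  58  40 536]
[ 41 300  61  38 702]
[233 375  13   7  62]
[271 376  13  13  46]
[273 392  17  28 213]
[204 411  12   9  57]
```

```bash
python3 -c "
import cv2,numpy as np
x=cv2.imread('pics/top9raw.png')[135:200,215:280]
x=np.clip((x.astype(float)-130)*2,0,255).astype('uint8')
cv2.imwrite('pics/z9.png',cv2.resize(x,None,fx=9,fy=9,interpolation=cv2.INTER_NEAREST))"
```

```text
(no output)
```

View pics/z9.png

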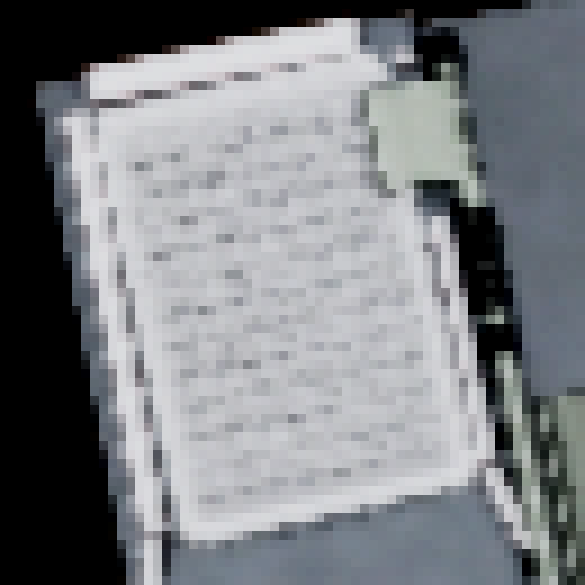

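```bash
python3 -c "
from workcell import *
print(hand_in())"
```

```text
the job is handed in; nothing more can be done
None
```

The plate is loaded and the job is handed in. I held the flap down on its bump stops with the right fingertip. The left fingertip pushed the plate about 72 mm under the raised jaw. I then backed off 8 mm, let the flap rise, and took the hand away to the left. This took about 20 s of the 42 s allowed, and no verdict was reported.

**Home position:** While pushing against the stop bar, the push force rose steadily to about 22 N and the hand barely moved. The last pictures show only a hairline between plate and bar. The plate lies between the rails, straight to about 0.002 rad. The jaw is on its top and the flap is part-way up.

**Untouched items:** In the last views the vials, pen, timer and spare plate look where they were. I checked this by eye in the cropped pictures; the before-and-after comparison I ran was cluttered by the arm and its shadow.

**Checks that disagreed:**
- **Along the stage:** the pixel measurement put the plate's near edge at stage x = -35.6 mm, against a nominal -33 mm.
- **Across the stage:** its centre came out near y = -4.7 mm, just outside the 4 mm limit. The rails only allow ±1.5 mm, so I put this down to error in my estimate of the stage's position and trusted the force and the visible contact.

I did not measure the clip angle directly. I judged it from the pictures only.

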